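# Unclip the finished stick holder from the drying rail

## Task

Three wooden stick holders are clipped on the drying rail. Pull the finished one, whose two sticks both carry a round cap, up off the rail against its spring catch and set it down gently, standing upright on the floor of the open grey tray. Leave the other two holders where they are on the rail.

Things in the scene. Friction and masses are not known exactly. Their poses are not given: they have to be found in the camera images.
- finished_c (a point): Centre, half-way up, of the finished holder: wooden saddle 44 (own x, across the rail) x 88 (y, along it) x 90 mm high (z up). Its bridge's top is 5 mm below this point; from its middle rises the grip post, 22 (x) x 26 mm (y), to 45 mm above this point. At y = +-34 mm stand 8 mm sticks as high as the post, both with a white cap 20 mm across. About 0.16 kg; stands by itself on its flat underside.
- half_c (a point): Same point of a like holder with one capped, one bare stick. All three sit 110 mm apart, in any order, on one fixed aluminium rail and share its yaw; bar 20 mm wide, top 52 mm above the table. Each straddles the bar 26 mm deep; sprung plungers in the bar catch it: pulled straight up it resists with about 10 to 20 N over the first 9 mm, then is free. End stops bar sliding off.
- bare_c (a point): Same point of a like holder with two bare sticks, no caps. It and the half-capped one stay on the rail where they are.
- tray: Fixed open grey tray, outside 162 mm (own x) by 192 mm (own y) by 30 mm high, walls and floor 6 mm thick; origin at the centre of its underside, on the table, z up.
Mind the look-alikes: they are no part of the job. What is shaped like the part that bears finished_c but pink is not meant.

How it is judged:
On the way:
1. the finished holder has been lifted clear of the rail (height (world z) of finished_c above 0.105 m), for 0.2 s.
At the end, for the whole second after the job is handed in: The finished holder stands upright (within 8.5 degrees) on the tray's floor between its walls (centre within 60 mm of the tray's centre along tray x, 75 mm along y, underside within 7 mm of the floor); the other two holders are within 15 mm of their starts (x of finished_c in the frame of tray between -0.06 and 0.06 m and y of finished_c in the frame of tray between -0.075 and 0.075 m and z of finished_c in the frame of tray between 0.044 and 0.058 m and angle between finished_c's own z axis and vertical below 0.15 rad and distance of each of half_c, bare_c from where it was at the start of the episode below 0.015 m); the robot touches nothing.
It fails at once if another holder is moved more than 20 mm (distance of any of half_c, bare_c from where it was at the start of the episode above 0.02 m).
It fails at once if the finished holder is dropped or slammed into the tray (over 50 N) (contact force between finished and tray above 50 N).
It also fails if it takes over 40 s, if anything falls off the work surface, if the arm or the gripper's body presses on something with over 40 N, if the wrist force passes 120 N, or if a joint passes its speed limit or range.

## Robot

A 6-joint arm with a two-finger parallel gripper is mounted at the origin on the work surface. World frame = base frame: x ahead of the robot, y to its left, z up, the work surface at z = 0. Lengths are in m, angles in rad, forces in N, time in s.
With the tool pointing down it reaches from about 0.325 to 0.775 m from the base axis. Payload 5.5 kg.
Tool frame: the origin (TCP) lies between the finger pads; the fingertips stand 19 mm ahead of it and the grasp point (between the pads) is the TCP; z points along the fingers, y is the direction in which the jaws open and shut (so a half turn about z gives the same grasp; the last joint's range is limited). The gripper opens to 88 mm and grips with 3 to 60 N. Pads are 20 mm wide; open, the fingers measure 115 mm over their backs; the gripper's body (75 mm by 178 mm) begins 61 mm behind the grasp point.
Start: joints at [1.29, 0.091, 1.231, -0, 1.82, -0.057], TCP at [0.133, 0.585, 0.242] pointing down, gripper open.
Joint ranges: [-2.87, 2.87], [-0.86, 2.18], [0.17, 2.46], [-1.51, 4.65], [0.06, 2.69], [-2.65, 2.65]. Speed limits (rad/s): [2.57, 2.57, 3.01, 3.14, 3.14, 3.14].

## Interface

Orientations are given as a rotation vector (axis times angle).
In Python, from station import r gives the robot as it stands.
- The arm moves only by the tool move_arm, never from a script. Its argument "plan" is a list of rows, each a list of 5 numbers: the opening, from 0 (shut) to 1 (fully open), then the shift along the tool's x, y, z each as a share of 0.25 m, from -1 to 1, then the turn about the tool's z as a share of 90 degrees, from -1 to 1. In form: [[claw, tx, ty, tz, roll], ...]. A call has 1 to 8 rows; each row is the pose to reach, as a shift and turn from the pose measured when the call began, along the tool's axes at that moment; what a row does not reach only later rows make up. A row lasts 1/12 s, in which the tool goes at most 41.7 mm and 7.16 degrees, less where a joint would pass 70% of its speed; a pose out of reach is approached as far as the arm can. A call with a number of a shift or a turn outside -1 to 1 is refused whole. A call with a gripper value outside its range is refused whole. The fingers move at their own pace and stop on an object; "newtons" is the grip in N (left out, the last holds). Time passes only in rows, so rows that repeat a pose let the fingers close. It gives the time, the measured TCP pose, the force and the opening at its end, in the units of the state.
- r.observe(): the state, without advancing time (a new reading comes with each control period).
- r.capture(name): name is "scene" or "side" or "wrist"; returns a dict with "pixels" (420x560x3 uint8, red, green, blue), "z_map" (420x560 float32, m along the optical axis (not along the pixel's ray), 0 where there is no reading), "fovy" (degrees; the focal length in pixels is half the picture's height over the tangent of half this angle, whatever the lens; pixels are square), "cx", "cy" (the principal point, pixels), "world_from_camera" (4x4, takes a point from camera to world coordinates). Camera axes: x right, y down, z forward; pixel columns grow to the right and rows downward; lengths in m; the calibration is good to about 2 mm. A picture is of the moment at which its call begins.
- r.finish_job(): hands the job in, once; it reports no verdict.
The state is a dict: "time_s": time; "joint_positions": joint angles; "qvel": joint speeds; "tau": joint torques, N m; "tcp_pos": TCP position; "tcp_rot": TCP orientation; "force": force on the tool from outside, world axes, zero at the start; "wrist_torque": the same for the moment, N m; "gripper_width": opening from 0.0 (shut) to 1.0 (fully open).
Only numpy, scipy, OpenCV 4.12 (cv2) and the standard library are available. Lean on these libraries where they do the work, as an engineer would, in place of code of your own. Each camera call takes 0.05 s, during which the arm holds its last target. There are 200 camera calls.

## Working session

There is one attempt and no reset: what is moved stays moved. The work goes in short steps, Python scripts to look and compute and a tool call to move; the robot and the scene stay as the last step left them, time stands still between calls to the robot, and variables do not carry over. Pictures are saved under pics/ and viewed, about 8 in all and at most 12, crops included, and the job is handed in when it is done.

Besides the shell and the picture viewer there is one more tool, called after "Call:" as name(argument=value, ...), one argument or row to a line, values as JSON. move_arm: Moves the arm, as the interface text tells. Its arguments: {"type":"object","properties":{"plan":{"type":"array","items":{"type":"array","items":{"type":"number"}}},"newtons":{"type":"number"}},"required":["plan"]}

```bash
mkdir -p pics; ls; cat > h.py <<'E'
import numpy as np, cv2
from station import r
def snap(n,tag):
    c=r.capture(n); np.savez(f'pics/{tag}.npz',**c); cv2.imwrite(f'pics/{tag}.png',c['pixels'][:,:,::-1]); return c
def f(c): return 210/np.tan(np.radians(float(c['fovy']))/2)
def cloud(c):
    v,u=np.mgrid[:420,:560]; z=c['z_map']; k=f(c)
    P=np.stack([(u-c['cx'])*z/k,(v-c['cy'])*z/k,z],-1); T=c['world_from_camera']
    return P@T[:3,:3].T+T[:3,3]
E
python3 - <<'E'
from h import *
a=snap('scene','s1');b=snap('side','d1')
for c in(a,b): print(c['fovy'],c['cx'],c['cy'],np.round(c['world_from_camera'],3).tolist())
print(r.observe())
E
```

```text
pics
50.75633131905317 272.48127080207024 219.18438855088425 [[-0.758, 0.479, -0.443, 0.94], [0.652, 0.568, -0.502, 0.564], [0.011, -0.669, -0.743, 0.911], [0.0, 0.0, 0.0, 1.0]]
55.58442287017642 284.94125428971836 214.40227857421843 [[0.863, -0.328, 0.384, 0.062], [-0.505, -0.527, 0.684, -0.682], [-0.022, -0.784, -0.62, 0.688], [0.0, 0.0, 0.0, 1.0]]
{'time_s': 0.1, 'joint_positions': array([ 1.29032052e+00,  9.17616933e-02,  1.23175752e+00,  2.79014765e-06,
        1.81980469e+00, -5.67190135e-02]), 'qvel': array([-0.00019732, -0.00252076, -0.00195668, -0.00049118, -0.0011784 ,
        0.00230433]), 'tau': array([ 2.38516070e-03, -4.47858310e+01, -4.07568061e+01,  7.00451620e-02,
        2.84318975e-02, -1.23071250e-04]), 'tcp_pos': array([0.13308331, 0.58481314, 0.24063751]), 'tcp_rot': array([-3.50709655e-01, -3.12165950e+00,  2.67991783e-03]), 'force': array([ 0.16131208, -0.76980518, -0.6913321 ]), 'wrist_torque': array([-0.0131725 ,  0.04743417,  0.00219837]), 'gripper_width': 0.9984525339919145}
```

View pics/s1.png

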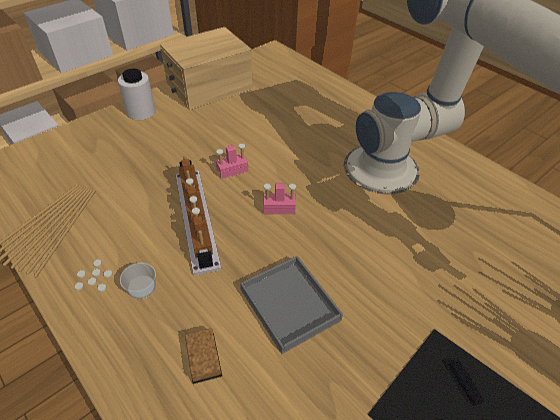

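View pics/d1.png

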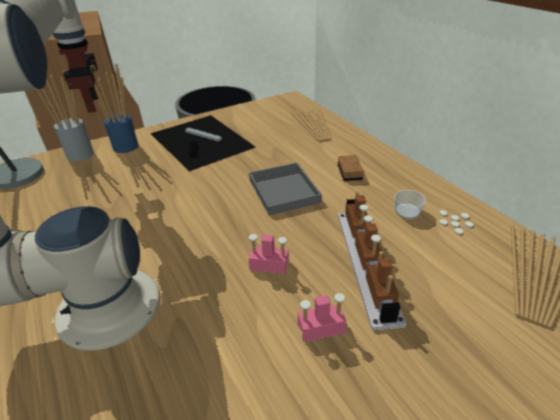

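The scene view shows the rail from (185,165) to (205,270) with three brown holders, the tray at (290,302), and pink look-alikes at (232,160) and (280,200). The side view shows the rail at (370,265) and the tray at (285,188). Next I'll enlarge the rail in both views to compare caps.

```bash
python3 - <<'E'
from h import *
a=cv2.imread('pics/s1.png')[150:280,150:250];b=cv2.imread('pics/d1.png')[185:335,325:425]
a=cv2.resize(a,(400,520),interpolation=2);b=cv2.resize(b,(400,600),interpolation=2)
o=np.zeros((600,800,3),np.uint8);o[:520,:400]=a;o[:,400:]=b;cv2.imwrite('pics/crop1.png',o)
E
```

```text
(no output)
```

View pics/crop1.png

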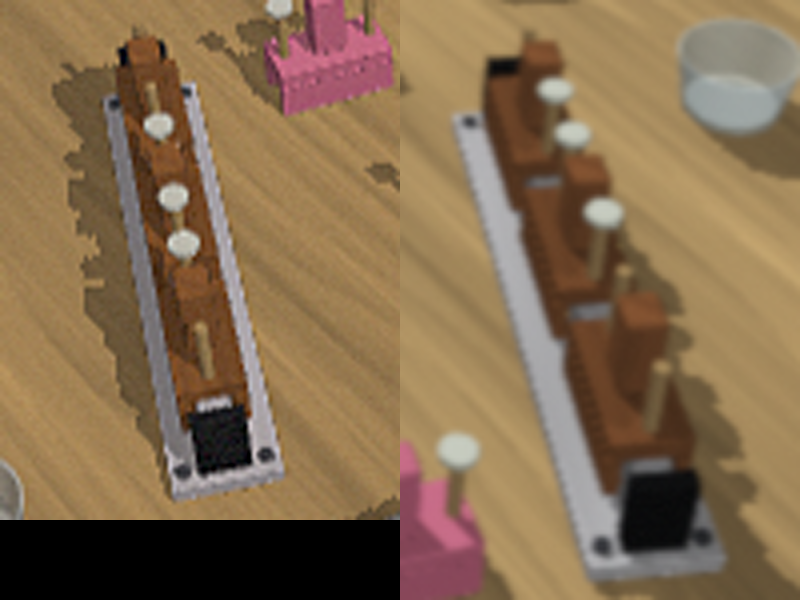

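Three brown candidates stand on the rail (scene pixels): the far one at about (188,172) has no caps, the middle one at (191,190) has caps at (189,181) and (193,199), and the near one at (199,222) has one cap at (196,211) and a bare stick at (201,236). The middle one is therefore the finished holder, and the side crop agrees. The pink ones aren't meant.

```bash
cat >> h.py <<'E'
def meas(c):
    P=cloud(c); hsv=cv2.cvtColor(c['pixels'],cv2.COLOR_RGB2HSV); h,s,v=cv2.split(hsv); ok=c['z_map']>0
    return P,h,s,v,ok
E
python3 - <<'E'
from h import *
for t in('s1','d1'):
    c=dict(np.load(f'pics/{t}.npz')); P,h,s,v,ok=meas(c)
    z=P[...,2]
    brown=ok&((h<14))&(s>130)&(z>.1)&(z<.13)
    white=ok&(s<50)&(v>150)&(z>.095)&(z<.14)
    for nm,m in(('post',brown),('cap',white)):
        n,l,st,ce=cv2.connectedComponentsWithStats(m.astype(np.uint8),connectivity=8)
        for i in range(1,n):
            if st[i,4]>8: Q=P[l==i]; T=Q[Q[:,2]>np.percentile(Q[:,2],90)-.006]; print(t,nm,np.round(ce[i]),st[i,4],'top mid',np.round((T[:,:2].min(0)+T[:,:2].max(0))/2,4),'mean',np.round(T.mean(0),4))
    # tray: grey rim
    m=ok&(s<60)&(z>.022)&(z<.036)
    n,l,st,ce=cv2.connectedComponentsWithStats(m.astype(np.uint8),connectivity=8)
    for i in range(1,n):
        if st[i,4]>150:
            Q=P[l==i][:,:2]; print(t,'tray?',np.round(ce[i]),st[i,4],[np.round(x,4) for x in cv2.minAreaRect((Q*1000).astype(np.float32))])
E
```

```text
s1 post [186. 164.] 52 top mid [ 0.5098 -0.2863] mean [ 0.5115 -0.285   0.1144]
s1 post [191. 191.] 55 top mid [ 0.5601 -0.1881] mean [ 0.5585 -0.1865  0.1142]
s1 post [198. 222.] 70 top mid [ 0.6069 -0.0901] mean [ 0.607  -0.0876  0.1141]
s1 cap [136.  85.] 291 top mid [ 0.4194 -0.7318] mean [ 0.4254 -0.7173  0.1285]
s1 cap [404. 153.] 14 top mid [-0.0004  0.0658] mean [-0.0062  0.0655  0.1037]
s1 cap [189. 181.] 30 top mid [ 0.5428 -0.219 ] mean [ 0.5438 -0.2182  0.1132]
s1 cap [193. 199.] 38 top mid [ 0.5733 -0.158 ] mean [ 0.5729 -0.1574  0.1126]
s1 cap [196. 211.] 37 top mid [ 0.5913 -0.1194] mean [ 0.591  -0.1191  0.1127]
s1 tray? [380. 171.] 229 [array([29.0078, 23.8911]), array([ 77.4611, 143.6824]), np.float64(36.1806)]
s1 tray? [291. 303.] 933 [array([543.9919, 179.8046]), array([193.6802, 164.324 ]), np.float64(79.7959)]
s1 tray? [135. 272.] 161 [array([ 782.2049, -107.7372]), array([39.892 , 73.3719]), np.float64(82.7005)]
d1 post [359. 200.] 76 top mid [ 0.6013 -0.0936] mean [ 0.601  -0.0946  0.1145]
d1 post [370. 229.] 104 top mid [ 0.5548 -0.1907] mean [ 0.5535 -0.1917  0.1144]
d1 post [385. 265.] 158 top mid [ 0.5077 -0.2898] mean [ 0.5069 -0.2909  0.1145]
d1 cap [349.  28.] 3882 top mid [1.1408 1.1121] mean [1.5198 1.2746 0.1345]
d1 cap [364. 207.] 32 top mid [ 0.5897 -0.122 ] mean [ 0.5897 -0.1226  0.1131]
d1 cap [368. 218.] 35 top mid [ 0.5713 -0.1599] mean [ 0.5715 -0.1601  0.1133]
d1 cap [375. 238.] 41 top mid [ 0.5425 -0.2209] mean [ 0.5423 -0.2209  0.1134]
d1 tray? [349.  45.] 1182 [array([1581.2078, 1443.6185]), array([1174.9698, 2374.7244]), np.float64(38.6952)]
d1 tray? [285. 187.] 473 [array([541.2195, 176.8069]), array([194.8323, 162.7409]), np.float64(80.0618)]
d1 tray? [110. 315.] 511 [array([ -0.6346, -33.934 ]), array([148.9199,  77.4484]), np.float64(6.6391)]
```

```bash
cat >> h.py <<'E'
from scipy.spatial.transform import Rotation as R
def go(x,y,z,yaw,half=True):  # yaw: world deg of tool y
    o=r.observe(); M=R.from_rotvec(o['tcp_rot']).as_matrix(); d=M.T@(np.array([x,y,z])-o['tcp_pos'])/.25
    a=np.degrees(np.arctan2(M[1,1],M[0,1])); t=-(yaw-a)
    print('t',round(o['time_s'],2),'tcp',np.round(o['tcp_pos'],4),'yaw',round(a,2),'tilt',round(np.degrees(np.arccos(-M[2,2])),2),'F',np.round(o['force'],1),'w',round(o['gripper_width'],3))
    print('shares',np.round(d,3),'roll',round(t/90,3),'j',np.round(o['joint_positions'],2))
E
python3 -c "
from h import *
go(.5575,-.1895,.20,-25.9)"
```

```text
t 0.1 tcp [0.1331 0.5848 0.2406] yaw 77.18 tilt 0.1 F [ 0.2 -0.8 -0.7] w 0.998
shares [-2.343 -2.643  0.167] roll 1.145 j [ 1.29  0.09  1.23  0.    1.82 -0.06]
```

Call:
move_arm(
  plan=[
    [1,-0.85,-0.95,0,0.5],
    [1,-0.85,-0.95,0,0.5],
    [1,-0.85,-0.95,0,0.5],
    [1,-0.85,-0.95,0,0.5],
    [1,-0.85,-0.95,0,0.5],
    [1,-0.85,-0.95,0,0.5],
    [1,-0.85,-0.95,0,0.5],
    [1,-0.85,-0.95,0,0.5],
  ],
)

```text
time_s: 0.77
tcp_pos: [0.2885, 0.3033, 0.2408]
tcp_rot: [1.523, 2.746, -0.003]
force: [0.2, 0.6, 0.4]
gripper_width: 1.004
```

```bash
python3 -c "
from h import *
go(.5575,-.1895,.20,-25.9)"
```

```text
t 0.77 tcp [0.2885 0.3033 0.2408] yaw 31.96 tilt 0.14 F [0.2 0.6 0.4] w 1.004
shares [-2.241 -0.13   0.168] roll 0.643 j [ 0.73 -0.4   1.67 -0.    1.87  0.17]
```

Call:
move_arm(
  plan=[
    [1,-1,-0.05,0,0.5],
    [1,-1,-0.05,0,0.5],
    [1,-1,-0.05,0,0.5],
    [1,-1,-0.05,0,0.5],
    [1,-1,-0.05,0,0.5],
    [1,-1,-0.05,0,0.5],
    [1,-1,-0.05,0,0.5],
  ],
)

```text
time_s: 1.35
tcp_pos: [0.412, 0.0789, 0.2405]
tcp_rot: [2.47, 1.935, -0.006]
force: [-0.2, 0.6, 0.2]
gripper_width: 0.998
```

```bash
python3 -c "
from h import *
go(.5575,-.1895,.20,-25.9)"
```

```text
t 1.35 tcp [0.412  0.0789 0.2405] yaw -13.85 tilt 0.3 F [-0.2  0.6  0.2] w 0.998
shares [-0.902  0.822  0.167] roll 0.134 j [ 0.11 -0.4   1.67 -0.01  1.87  0.35]
```

Call:
move_arm(
  plan=[
    [1,-0.9,0.82,0.1,0.134],
    [1,-0.9,0.82,0.1,0.134],
    [1,-0.9,0.82,0.1,0.134],
    [1,-0.9,0.82,0.1,0.134],
    [1,-0.9,0.82,0.1,0.134],
    [1,-0.9,0.82,0.1,0.134],
    [1,-0.9,0.82,0.1,0.134],
    [1,-0.9,0.82,0.1,0.134],
  ],
)

```text
time_s: 2.02
tcp_pos: [0.5578, -0.1928, 0.2145]
tcp_rot: [2.663, 1.661, -0.008]
force: [0.5, 1.0, -0.4]
gripper_width: 1.001
```

```bash
python3 - <<'E'
from h import *
go(.5575,-.1895,.20,-25.9)
c=snap('wrist','w1'); P,h,s,v,ok=meas(c); z=P[...,2]
for nm,m in(('post',ok&(h<14)&(s>130)&(z>.1)&(z<.13)),('cap',ok&(s<50)&(v>150)&(z>.1)&(z<.125))):
    n,l,st,ce=cv2.connectedComponentsWithStats(m.astype(np.uint8),connectivity=8)
    for i in range(1,n):
        if st[i,4]>20: Q=P[l==i]; T=Q[Q[:,2]>np.percentile(Q[:,2],90)-.006]; print(nm,np.round(ce[i]),st[i,4],'mid',cv2.minAreaRect((T[:,:2]*1000).astype(np.float32)),T[:,2].mean())
E
```

```text
t 2.02 tcp [ 0.5578 -0.1928  0.2145] yaw -26.08 tilt 0.35 F [ 0.5  1.  -0.4] w 1.001
shares [ 0.012 -0.007  0.058] roll -0.002 j [-0.39  0.06  1.31 -0.01  1.77  0.07]
post [280.  58.] 842 mid ((607.025146484375, -89.97989654541016), (22.56240463256836, 19.547977447509766), 61.709251403808594) 0.11552664955089727
post [280. 208.] 935 mid ((558.59423828125, -190.2880859375), (26.516855239868164, 21.985857009887695), 64.22610473632812) 0.1152364118922915
post [281. 336.] 180 mid ((507.3385009765625, -296.0928955078125), (9.063996315002441, 21.795299530029297), 62.11118698120117) 0.11566968023902295
cap [280. 111.] 551 mid ((591.7607421875, -121.76947784423828), (18.508501052856445, 18.683568954467773), 19.366683959960938) 0.1136613961968525
cap [280. 167.] 491 mid ((573.4864501953125, -159.3052978515625), (18.72890853881836, 18.668066024780273), 18.56300163269043) 0.11365149479275535
cap [280. 248.] 407 mid ((543.93505859375, -220.59146118164062), (18.5517578125, 19.21051597595215), 17.901569366455078) 0.11369025961333723
```

View pics/w1.png

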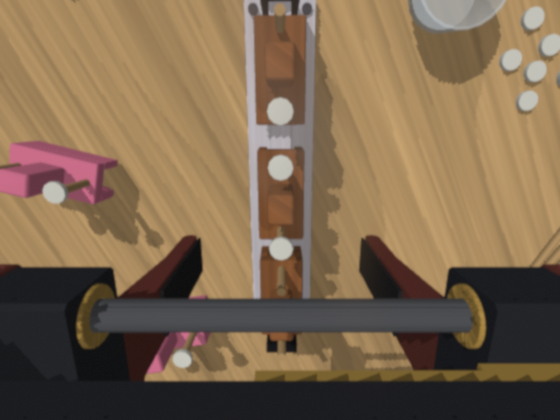

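The wrist view shows the middle holder at (280,208) with caps on both sticks, at (280,167) and (280,248), so it's the finished one. Its post is at (0.5583,-0.190), yaw 64.2°. I'll descend with the jaws partly open.

```bash
python3 - <<'E'
from h import *
go(.5583,-.190,.097,-25.8)
c=dict(np.load('pics/s1.npz')); P,h,s,v,ok=meas(c)
m=ok&(h>155)&(h<178)&(s>90)&(P[...,2]>.02)
n,l,st,ce=cv2.connectedComponentsWithStats(m.astype(np.uint8))
for i in range(1,n):
    if st[i,4]>40: Q=P[l==i]; print(ce[i],Q.min(0).round(3),Q.max(0).round(3))
E
```

```text
t 2.07 tcp [ 0.5581 -0.1941  0.2136] yaw -26.16 tilt 0.4 F [-3.1 -0.8 -1.6] w 1.003
shares [ 0.018 -0.006  0.466] roll -0.004 j [-0.39  0.06  1.31 -0.01  1.77  0.07]
[231.37209302 161.14587738] [ 0.318 -0.316  0.02 ] [ 0.411 -0.248  0.095]
[279.18498168 199.26923077] [ 0.313 -0.111  0.02 ] [ 0.404 -0.027  0.093]
```

Call:
move_arm(
  plan=[
    [0.55,0.018,-0.006,0.1,-0.004],
    [0.55,0.018,-0.006,0.2,-0.004],
    [0.55,0.018,-0.006,0.25,-0.004],
    [0.55,0.018,-0.006,0.25,-0.004],
    [0.55,0.018,-0.006,0.25,-0.004],
  ],
)

```text
time_s: 2.48
tcp_pos: [0.558, -0.1892, 0.1508]
tcp_rot: [2.66, 1.669, -0.011]
force: [0.1, -0.3, 0.1]
gripper_width: 0.659
```

```bash
python3 -c "
from h import *
go(.5583,-.190,.097,-25.8)"
```

```text
t 2.48 tcp [ 0.558  -0.1892  0.1508] yaw -25.78 tilt 0.43 F [ 0.1 -0.3  0.1] w 0.659
shares [-0.001  0.003  0.215] roll 0.0 j [-0.38  0.07  1.42 -0.01  1.66  0.07]
```

Call:
move_arm(
  plan=[
    [0.55,0,0.003,0.08,0],
    [0.55,0,0.003,0.15,0],
    [0.55,0,0.003,0.2,0],
    [0.55,0,0.003,0.215,0],
    [0.55,0,0.003,0.215,0],
    [0.55,0,0.003,0.215,0],
  ],
)

```text
time_s: 2.98
tcp_pos: [0.5589, -0.1899, 0.0984]
tcp_rot: [2.658, 1.669, -0.01]
force: [-0.8, -0.1, 0.2]
gripper_width: 0.553
```

```bash
python3 -c "
from h import *
go(.5583,-.190,.097,-25.8)"
```

```text
t 2.98 tcp [ 0.5589 -0.1899  0.0984] yaw -25.77 tilt 0.4 F [-0.8 -0.1  0.2] w 0.553
shares [-0.001 -0.002  0.005] roll 0.0 j [-0.38  0.09  1.49 -0.01  1.57  0.07]
```

Call:
move_arm(
  plan=[
    [0,0,0,0.003,0],
    [0,0,0,0.003,0],
    [0,0,0,0.003,0],
    [0,0,0,0.003,0],
    [0,0,0,0.003,0],
    [0,0,0,0.003,0],
    [0,0,0,0.003,0],
  ],
  newtons=50,
)

```text
time_s: 3.57
tcp_pos: [0.5591, -0.19, 0.0981]
tcp_rot: [2.658, 1.668, -0.009]
force: [-0.1, -0.0, 1.5]
gripper_width: 0.246
```

```bash
python3 -c "
from h import *
go(.5583,-.190,.097,-25.8)"
```

```text
t 3.57 tcp [ 0.5591 -0.19    0.0981] yaw -25.77 tilt 0.39 F [-0.1 -0.   1.5] w 0.246
shares [-0.001 -0.003  0.004] roll 0.0 j [-0.38  0.09  1.49 -0.01  1.57  0.07]
```

Call:
move_arm(
  plan=[
    [0,0,0,-0.01,0],
    [0,0,0,-0.02,0],
    [0,0,0,-0.03,0],
    [0,0,0,-0.04,0],
    [0,0,0,-0.05,0],
    [0,0,0,-0.06,0],
    [0,0,0,-0.07,0],
    [0,0,0,-0.08,0],
  ],
)

```text
time_s: 4.23
tcp_pos: [0.5594, -0.1899, 0.1195]
tcp_rot: [2.657, 1.668, -0.008]
force: [-1.4, -0.6, -2.0]
gripper_width: 0.246
```

```bash
python3 - <<'E'
from h import *
go(.5583,-.190,.2,-25.8)
c=snap('side','d2')
o=cv2.resize(c['pixels'][150:330,300:500,::-1],(660,594),interpolation=2);cv2.imwrite('pics/crop2.png',o)
E
```

```text
t 4.23 tcp [ 0.5594 -0.1899  0.1195] yaw -25.77 tilt 0.39 F [-1.4 -0.6 -2. ] w 0.246
shares [-0.004 -0.003 -0.322] roll 0.0 j [-0.38  0.08  1.46 -0.01  1.6   0.07]
```

View pics/crop2.png

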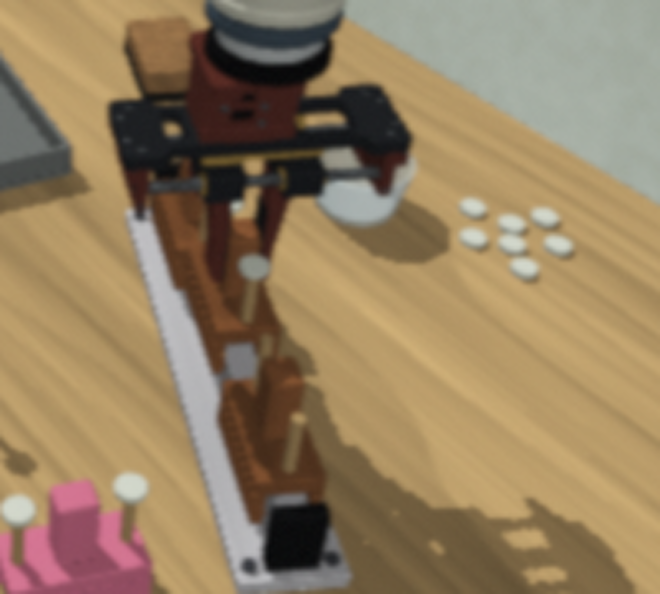

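The enlarged side view shows the fingers on the middle post at about (240,250), with the holder lifted and its neighbours in place. The -2 N vertical force matches the holder's weight, so it's free of the catch. Next I'll raise it to z≈0.20.

Call:
move_arm(
  plan=[
    [0,0,0,-0.05,0],
    [0,0,0,-0.12,0],
    [0,0,0,-0.22,0],
    [0,0,0,-0.32,0],
    [0,0,0,-0.35,0],
    [0,0,0,-0.35,0],
    [0,0,0,-0.35,0],
  ],
)

```text
time_s: 4.87
tcp_pos: [0.5598, -0.1894, 0.2075]
tcp_rot: [2.656, 1.667, -0.007]
force: [0.0, -0.2, -0.9]
gripper_width: 0.247
```

```bash
python3 - <<'E'
from h import *
c=snap('side','d3'); P,h,s,v,ok=meas(c); z=P[...,2]
m=ok&(h<14)&(s>130)&(z>.05)&(z<.13)
cv2.imwrite('pics/crop3.png',cv2.resize(c['pixels'][100:340,280:480,::-1],(500,600),interpolation=2))
go(.5425,.178,.205,-10)
E
```

```text
t 4.92 tcp [ 0.5593 -0.1892  0.2061] yaw -25.77 tilt 0.39 F [ 0.4 -0.9 -2.1] w 0.245
shares [ 1.294 -0.699 -0.004] roll -0.175 j [-0.38  0.06  1.32 -0.01  1.76  0.07]
```

View pics/crop3.png

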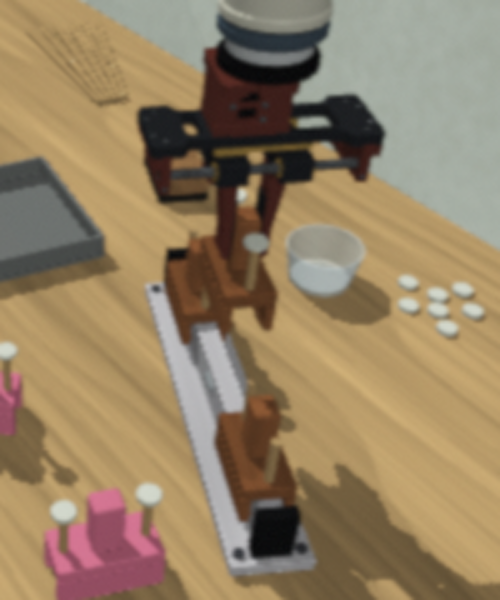

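The holder hangs upright in the gripper (post at about (245,230) in the crop), clear of the rail. Now the traverse.

Call:
move_arm(
  plan=[
    [0,0,0,-0.08,0],
    [0,0.06,-0.03,-0.1,-0.02],
    [0,0.16,-0.09,-0.1,-0.05],
    [0,0.28,-0.15,-0.1,-0.08],
    [0,0.4,-0.215,-0.1,-0.11],
    [0,0.52,-0.28,-0.1,-0.14],
    [0,0.64,-0.345,-0.1,-0.175],
    [0,0.7,-0.38,-0.1,-0.175],
  ],
)

```text
time_s: 5.58
tcp_pos: [0.5488, 0.0133, 0.2274]
tcp_rot: [-2.401, -2.025, 0.013]
force: [0.4, -0.8, -1.8]
gripper_width: 0.246
```

```bash
python3 -c "
from h import *
go(.5425,.178,.205,-10)"
```

```text
t 5.58 tcp [0.5488 0.0133 0.2274] yaw -9.71 tilt 0.46 F [ 0.4 -0.8 -1.8] w 0.246
shares [ 0.646 -0.135  0.087] roll 0.003 j [-0.03 -0.04  1.39 -0.    1.8   0.13]
```

Call:
move_arm(
  plan=[
    [0,0.12,-0.025,0,0],
    [0,0.24,-0.05,0,0],
    [0,0.36,-0.075,0.02,0],
    [0,0.48,-0.1,0.05,0],
    [0,0.58,-0.12,0.08,0],
    [0,0.64,-0.134,0.1,0],
    [0,0.646,-0.135,0.12,0],
    [0,0.646,-0.135,0.12,0],
  ],
)

```text
time_s: 6.25
tcp_pos: [0.5414, 0.1784, 0.1932]
tcp_rot: [-2.397, -2.026, 0.021]
force: [-1.0, -0.3, -1.3]
gripper_width: 0.247
```

```bash
python3 - <<'E'
from h import *
c=snap('scene','s4'); cv2.imwrite('pics/crop4.png',cv2.resize(c['pixels'][140:360,150:390,::-1],(654,600),interpolation=2))
go(.5425,.178,.084,-10)
E
```

```text
t 6.3 tcp [0.5418 0.1775 0.1944] yaw -9.68 tilt 0.69 F [-0.2  0.6 -1.3] w 0.253
shares [0.006 0.007 0.441] roll 0.004 j [ 0.26  0.02  1.39 -0.    1.75  0.43]
```

View pics/crop4.png

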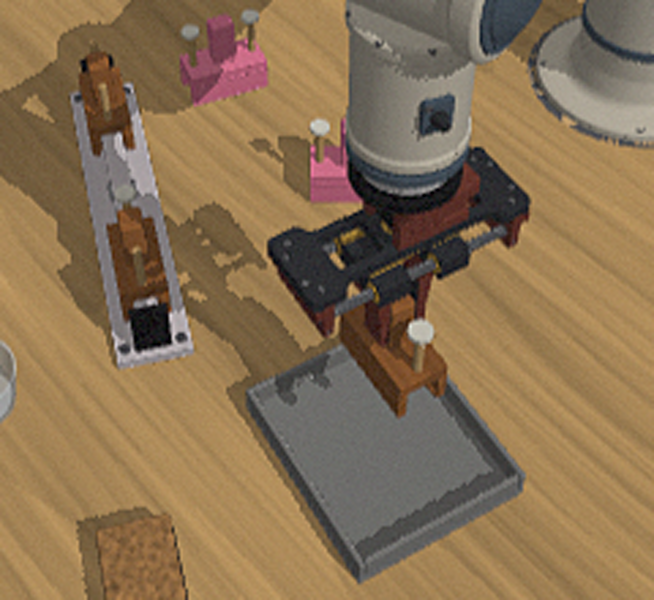

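The holder hangs upright above the tray at about (395,345) in the crop, lined up with the walls. The other two are still on the rail. Lowering now, slowly near the floor.

Call:
move_arm(
  plan=[
    [0,0.006,0.007,0.08,0],
    [0,0.006,0.007,0.17,0],
    [0,0.006,0.007,0.26,0],
    [0,0.006,0.007,0.33,0],
    [0,0.006,0.007,0.38,0],
    [0,0.006,0.007,0.4,0],
    [0,0.006,0.007,0.41,0],
    [0,0.006,0.007,0.41,0],
  ],
)

```text
time_s: 6.97
tcp_pos: [0.543, 0.1776, 0.0922]
tcp_rot: [-2.4, -2.024, 0.018]
force: [-0.2, -0.0, -1.6]
gripper_width: 0.243
```

```bash
python3 -c "
from h import *
go(.5425,.178,.078,-10)"
```

```text
t 6.97 tcp [0.543  0.1776 0.0922] yaw -9.72 tilt 0.67 F [-0.2 -0.  -1.6] w 0.243
shares [ 0.002 -0.002  0.057] roll 0.003 j [ 0.26  0.05  1.54 -0.    1.56  0.43]
```

1–2 mm per row until touch.

Call:
move_arm(
  plan=[
    [0,0,0,0.008,0],
    [0,0,0,0.016,0],
    [0,0,0,0.024,0],
    [0,0,0,0.032,0],
    [0,0,0,0.038,0],
    [0,0,0,0.044,0],
    [0,0,0,0.048,0],
    [0,0,0,0.048,0],
  ],
)

```text
time_s: 7.63
tcp_pos: [0.5427, 0.1776, 0.0798]
tcp_rot: [-2.4, -2.024, 0.019]
force: [-0.7, 0.1, -1.7]
gripper_width: 0.246
```

Call:
move_arm(
  plan=[
    [0,0,0,0.003,0],
    [0,0,0,0.006,0],
    [0,0,0,0.008,0],
    [0,0,0,0.008,0],
  ],
)

```text
time_s: 7.97
tcp_pos: [0.5428, 0.1776, 0.0783]
tcp_rot: [-2.4, -2.024, 0.018]
force: [-0.4, -1.1, 1.2]
gripper_width: 0.248
```

The force turned from -1.7 to +1.2 N, so the holder is on the floor. Releasing.

Call:
move_arm(
  plan=[
    [0.3,0,0,0,0],
    [0.4,0,0,0,0],
    [0.55,0,0,0,0],
    [0.55,0,0,0,0],
    [0.55,0,0,0,0],
    [0.55,0,0,0,0],
  ],
)

```text
time_s: 8.47
tcp_pos: [0.5428, 0.1776, 0.0783]
tcp_rot: [-2.4, -2.024, 0.018]
force: [0.1, 1.2, -0.0]
gripper_width: 0.548
```

Call:
move_arm(
  plan=[
    [0.55,0,0,-0.05,0],
    [0.55,0,0,-0.15,0],
    [0.55,0,0,-0.3,0],
    [0.55,0,0,-0.45,0],
    [0.55,0,0,-0.6,0],
    [0.55,0,0,-0.7,0],
    [0.55,0,0,-0.7,0],
    [0.55,0,0,-0.7,0],
  ],
)

```text
time_s: 9.13
tcp_pos: [0.5452, 0.1789, 0.2565]
tcp_rot: [2.401, 2.025, -0.011]
force: [-0.6, -0.2, -0.8]
gripper_width: 0.545
```

```bash
python3 - <<'E'
from h import *
go(.5425,.178,.078,-10)
c=snap('scene','s5'); d=snap('side','d5')
o=np.hstack([cv2.resize(c['pixels'][150:360,160:370,::-1],(400,400)),cv2.resize(d['pixels'][140:340,230:430,::-1],(400,400))]); cv2.imwrite('pics/crop5.png',o)
for t,c in(('s',c),('d',d)):
    P,h,s,v,ok=meas(c); z=P[...,2]
    for nm,m in(('post',ok&(h<14)&(s>130)&(z>.08)&(z<.13)&(P[...,0]<.7)),('cap',ok&(s<50)&(v>150)&(z>.08)&(z<.125)&(P[...,0]>.4)&(P[...,0]<.7)&(abs(P[...,1])<.4))):
        n,l,st,ce=cv2.connectedComponentsWithStats(m.astype(np.uint8),connectivity=8)
        for i in range(1,n):
            if st[i,4]>12: Q=P[l==i]; T=Q[Q[:,2]>np.percentile(Q[:,2],90)-.006]; print(t,nm,ce[i].round(),st[i,4],np.round((T[:,:2].min(0)+T[:,:2].max(0))/2,4),T[:,2].mean().round(4))
E
```

```text
t 9.13 tcp [0.5452 0.1789 0.2565] yaw -9.71 tilt 0.4 F [-0.6 -0.2 -0.8] w 0.545
shares [-0.001 -0.007  0.714] roll 0.003 j [ 0.26  0.03  1.27 -0.    1.85  0.43]
s post [186. 165.] 67 [ 0.511  -0.2878] 0.1146
s post [197. 225.] 52 [ 0.6112 -0.0872] 0.1141
s post [292. 283.] 89 [0.5419 0.1793] 0.0947
s cap [284. 271.] 48 [0.5354 0.1461] 0.0933
s cap [300. 293.] 55 [0.5461 0.2123] 0.0929
d post [282. 166.] 45 [0.537 0.174] 0.0945
d post [358. 203.] 112 [ 0.6016 -0.0938] 0.1145
d post [384. 268.] 239 [ 0.5077 -0.2902] 0.1147
d cap [278. 159.] 19 [0.5442 0.2123] 0.0927
d cap [286. 170.] 19 [0.5335 0.1427] 0.0935
```

View pics/crop5.png

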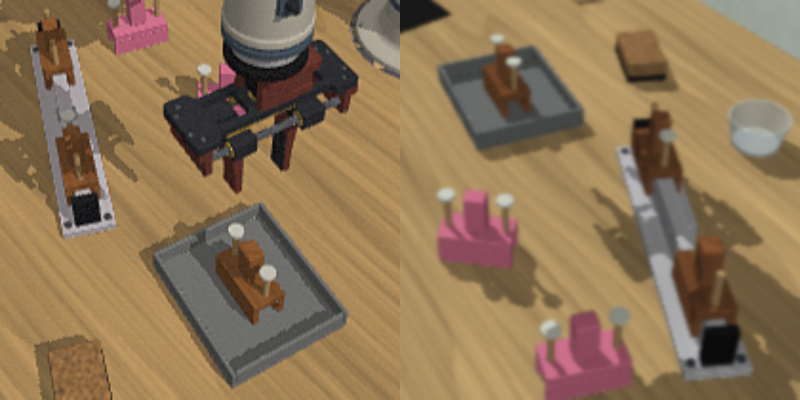

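Left panel: the holder stands upright in the tray at about (250,280), with the gripper clear above it. Right panel: the other two are still on the rail at (655,150) and (705,280). Handing in.

```bash
python3 -c "
from station import r
print(r.finish_job())"
```

```text
the job is handed in; nothing more can be done
None
```

I pulled the middle holder, the one with caps on both sticks, up off its catch and set it down upright in the grey tray. I then backed the gripper off and handed the job in at about 9 s. No verdict was reported.

- **Placement:** the holder stands at about (0.54, 0.178), within a few mm of the tray's measured centre. Its post top is at about 0.095 m, where a holder standing on the tray floor should be. Both caps are level to within 1 mm, and set-down contact measured about 1 N.
- **Other holders:** in the side view the bare and half-capped holders read within 1 mm of their starts. The scene view disagreed a little, showing the half-capped one about 5 mm off and the bare one about 2 mm. I put that down to colour-mask noise from a changed shadow, and both readings are inside the 15 mm limit.
- **Gripper:** it finished about 180 mm above the release height, touching nothing.

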